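Switch off three chargers and put away the one with the worn rocker

TASK

Switch off all three silver chargers by pressing the raised end of each grey rocker until it clicks over, and feel how hard each one is: two are firm, one is worn and gives way at a light touch. When all three are off, lay the charger with the worn rocker flat in the open drawer of the clear acrylic box and push the drawer fully shut. Leave the other two chargers where they lie, and do not disturb the dish, the glasses case or the clip stand.

Things in the scene. Friction and masses are not known exactly. Their poses are not given: they have to be found in the camera images.
- charger_1_mid (a point): centre of charger 1, 11 mm above its underside: a flat silver plastic slab 112 (own x) x 54 (own y) x 22 mm (high), about 220 g, loose and flat on the glass, z up. The grey rocker sits on top towards the -x end, dark sockets are in the +x end face. All three chargers look alike and the number says nothing of the rocker
- charger_2_mid (a point): centre of charger 2, 11 mm above its underside: a flat silver plastic slab 112 (own x) x 54 (own y) x 22 mm (high), about 220 g, loose and flat on the glass, z up. The grey rocker sits on top towards the -x end, dark sockets are in the +x end face. All three chargers look alike and the number says nothing of the rocker
- charger_3_mid (a point): centre of charger 3, 11 mm above its underside: a flat silver plastic slab 112 (own x) x 54 (own y) x 22 mm (high), about 220 g, loose and flat on the glass, z up. The grey rocker sits on top towards the -x end, dark sockets are in the +x end face. All three chargers look alike and the number says nothing of the rocker
- rocker_1_end (a point): where to press the rocker of charger 1: on its upper face, 18 mm from its pivot towards the end raised at the start (charger's -x end); at first 34 mm above the table, 6 mm lower once over. Rocker 44 mm long (charger's x), 26 wide; its pivot lies across the charger, 22 mm from the centre towards -x, 29 mm up. When over, its low end still stands 5 mm above the housing
- rocker_2_end (a point): where to press the rocker of charger 2: on its upper face, 18 mm from its pivot towards the end raised at the start (charger's -x end); at first 34 mm above the table, 6 mm lower once over. Rocker 44 mm long (charger's x), 26 wide; its pivot lies across the charger, 22 mm from the centre towards -x, 29 mm up. When over, its low end still stands 5 mm above the housing
- rocker_3_end (a point): where to press the rocker of charger 3: on its upper face, 18 mm from its pivot towards the end raised at the start (charger's -x end); at first 34 mm above the table, 6 mm lower once over. Rocker 44 mm long (charger's x), 26 wide; its pivot lies across the charger, 22 mm from the centre towards -x, 29 mm up. When over, its low end still stands 5 mm above the housing
- rocker_1 (a joint): tilt of the rocker of charger 1, rad: 0 = on (as at the start), 0.34 = off, clicked over (0.37 on the slack worn one). Over-centre spring: it resists most at the start, tips over by itself past 0.17 (pressed point 3 mm down) and stays. At the press point a firm rocker yields only at about 8 N (7 to 10), the one worn rocker at about 2 N (1.5 to 3); nearer the pivot both need more in proportion
- rocker_2 (a joint): tilt of the rocker of charger 2, rad: 0 = on (as at the start), 0.34 = off, clicked over (0.37 on the slack worn one). Over-centre spring: it resists most at the start, tips over by itself past 0.17 (pressed point 3 mm down) and stays. At the press point a firm rocker yields only at about 8 N (7 to 10), the one worn rocker at about 2 N (1.5 to 3); nearer the pivot both need more in proportion
- rocker_3 (a joint): tilt of the rocker of charger 3, rad: 0 = on (as at the start), 0.34 = off, clicked over (0.37 on the slack worn one). Over-centre spring: it resists most at the start, tips over by itself past 0.17 (pressed point 3 mm down) and stays. At the press point a firm rocker yields only at about 8 N (7 to 10), the one worn rocker at about 2 N (1.5 to 3); nearer the pivot both need more in proportion
- drawer (a joint): how far the clear drawer is pulled out of the acrylic box, m: 0 = shut, its front against the box; 0.155 to 0.168 at the start. It stays where it is left (friction about 1 N)
- drawer_bed (a point): on the drawer's inner floor, 9 mm above the table, 77 mm behind the inside of its front, midway between its sides: about the middle of the part open to the sky at the start; moves with the drawer. Own x runs from the drawer's front into the box (the way it shuts), z up. Inside 150 mm wide, 208 long, side walls 36 mm above the floor; front 5 mm thick, its top 59 mm above the table
- box_front (a point): middle of the top front edge of the clear acrylic box that the drawer slides into, 62 mm above the table, where its open end is; the box is fixed and reaches 230 mm from here along own +x and 85 mm to either side, closed on top; same axes as drawer_bed
- drawer_knob (a point): middle of the outer face of the drawer's aluminium disc knob (20 mm across, its face 14 mm off the drawer's front), 33 mm above the table; moves with the drawer, same axes as drawer_bed. Pushing here along own +x shuts the drawer
- dish: bystander: terracotta dish 100 mm across, 30 mm high, origin under its centre
- glasses_case: bystander: folded aluminium reading-glasses case, 60 (own x) x 150 (own y) x 36 mm high, origin under its centre
- clip_stand: bystander: wooden stand 75 x 90 mm, about 145 mm high, with a spring clip holding a small white plastic case, origin under its base's centre
Mind the look-alikes: they are no part of the job. Leave any purple look-alike of the part that bears charger_1_mid alone.

How it is judged:
On the way, in this order (a step that is already met when the one before it is completed fails the run):
1. all three rockers have been clicked over to off, the chargers still lying on the table (value of joint each of rocker_1, rocker_2, rocker_3 above 0.28 rad and height (world z) of each of charger_1_mid, charger_2_mid, charger_3_mid below 0.016 m), for 0.2 s.
2. the charger with the worn rocker lies flat on the drawer's floor, let go, the drawer still open (((horizontal distance between charger_1_mid and drawer_bed below 0.1 m and z of charger_1_mid in the frame of drawer_bed between 0.006 and 0.016 m and angle between charger_1_mid's own z axis and vertical below 0.12 rad and value of joint rocker_1 above 0.355 rad and distance between the grasp point and charger_1_mid above 0.05 m) or (horizontal distance between charger_2_mid and drawer_bed below 0.1 m and z of charger_2_mid in the frame of drawer_bed between 0.006 and 0.016 m and angle between charger_2_mid's own z axis and vertical below 0.12 rad and value of joint rocker_2 above 0.355 rad and distance between the grasp point and charger_2_mid above 0.05 m) or (horizontal distance between charger_3_mid and drawer_bed below 0.1 m and z of charger_3_mid in the frame of drawer_bed between 0.006 and 0.016 m and angle between charger_3_mid's own z axis and vertical below 0.12 rad and value of joint rocker_3 above 0.355 rad and distance between the grasp point and charger_3_mid above 0.05 m)) and value of joint drawer above 0.05 m), for 0.2 s.
At the end, for the whole second after the job is handed in: All three rockers are off (tilt over 0.28 rad); the charger with the worn rocker (known by its slack: it rests beyond 0.355) lies flat (within 0.12 rad) on the drawer's floor, let go; the drawer is shut to within 8 mm; each of the other two chargers is within 30 mm of where it lay (value of joint each of rocker_1, rocker_2, rocker_3 above 0.28 rad and value of joint drawer below 0.008 m and ((horizontal distance between charger_1_mid and drawer_bed below 0.1 m and z of charger_1_mid in the frame of drawer_bed between 0.006 and 0.016 m and angle between charger_1_mid's own z axis and vertical below 0.12 rad and value of joint rocker_1 above 0.355 rad and distance of each of charger_2_mid, charger_3_mid from where it was at the start of the episode below 0.03 m) or (horizontal distance between charger_2_mid and drawer_bed below 0.1 m and z of charger_2_mid in the frame of drawer_bed between 0.006 and 0.016 m and angle between charger_2_mid's own z axis and vertical below 0.12 rad and value of joint rocker_2 above 0.355 rad and distance of each of charger_1_mid, charger_3_mid from where it was at the start of the episode below 0.03 m) or (horizontal distance between charger_3_mid and drawer_bed below 0.1 m and z of charger_3_mid in the frame of drawer_bed between 0.006 and 0.016 m and angle between charger_3_mid's own z axis and vertical below 0.12 rad and value of joint rocker_3 above 0.355 rad and distance of each of charger_1_mid, charger_2_mid from where it was at the start of the episode below 0.03 m))); the robot touches nothing.
It fails at once if the dish is shoved more than 30 mm or tipped (distance of dish from where it was at the start of the episode above 0.03 m or angle between dish's own z axis and vertical above 0.4 rad).
It fails at once if the glasses case is shoved more than 30 mm or tipped (distance of glasses_case from where it was at the start of the episode above 0.03 m or angle between glasses_case's own z axis and vertical above 0.4 rad).
It fails at once if the clip stand is shoved more than 30 mm or tipped (distance of clip_stand from where it was at the start of the episode above 0.03 m or angle between clip_stand's own z axis and vertical above 0.4 rad).
It also fails if it takes over 67 s, if anything falls off the work surface, if the arm or the gripper's body presses on something with over 40 N, if the wrist force passes 120 N, or if a joint passes its speed limit or range.

ROBOT

A 6-joint arm with a two-finger parallel gripper is mounted at the origin on the work surface. World frame = base frame: x ahead of the robot, y to its left, z up, the work surface at z = 0. Lengths are in m, angles in rad, forces in N, time in s.
With the tool pointing down it reaches from about 0.25 to 0.775 m from the base axis. Payload 4 kg.
Tool frame: the origin (TCP) lies at the very end of the fingers, on their centre line; the grasp point (between the pads) lies 19 mm behind it; z points along the fingers, y is the direction in which the jaws open and shut (so a half turn about z gives the same grasp; the last joint's range is limited). The gripper opens to 94 mm and grips with 3 to 60 N. Pads are 16 mm wide; open, the fingers measure 119 mm over their backs; the gripper's body (75 mm by 177 mm) begins 78 mm behind the grasp point.
Start: joints at [-1.212, 0.087, 1.371, -0, 1.684, -0.103], TCP at [0.245, -0.492, 0.206] pointing down, gripper open.
Joint ranges: [-3.1, 3.1], [-0.76, 2.03], [0.27, 2.55], [-1.08, 4.22], [0.17, 2.65], [-2.57, 2.57]. Speed limits (rad/s): [2.79, 2.79, 3.14, 3.14, 3.14, 3.14].

INTERFACE

Orientations are given as [roll, pitch, yaw] about the fixed x, y, z axes, in that order (R = Rz(yaw) Ry(pitch) Rx(roll)).
In Python, from bench import robot, snapshot, models gives the robot as it stands.
- The arm moves only by the tool arm_command, never from a script. Its argument "commands" is text: rows parted by semicolons, each of 7 numbers parted by spaces: the shift along the tool's x, y, z in mm, then the turn, a rotation vector about the tool's x, y, z in degrees, then the opening, from 0 (shut) to 1 (fully open). In form: tx ty tz rx ry rz hand; .... A call has 1 to 12 rows; each row shifts and turns the pose as measured when the row begins, along the tool's axes as they then stand; what a row does not reach is not made up. A row lasts 1/8 s, in which the tool goes at most 62.5 mm and 10.7 degrees, less where a joint would pass 70% of its speed; a pose out of reach is approached as far as the arm can. A call is refused whole if a number of a shift passes 62.5 or a number of a turn 10.7, either way. A call with a gripper value outside its range is refused whole. The fingers move at their own pace and stop on an object; the grip force is fixed at half the most. Time passes only in rows, so rows that do not move let the fingers close. It gives the time, the measured TCP pose, the force and the opening at its end, in the units of the state.
- robot.get_obs(): the state, without advancing time (a new reading comes with each control period).
- snapshot(name): name is "scene" or "top"; returns a dict with "img" (400x640x3 uint8, blue, green, red), "camera_matrix" (3x3 intrinsics, pixels), "origin" and "rotation" of the camera in the world. Camera axes: x right, y down, z forward; pixel columns grow to the right and rows downward; lengths in m; the calibration is good to about 2 mm. A picture is of the moment at which its call begins. There is no depth.
- robot.close_job(): hands the job in, once; it reports no verdict.
Trained networks look in a picture, given as the dict that the camera call returned (one of the last four; its "shot" number tells which), for a name from the list of things; names that differ only in an ending like _2 or _b are one class to them, and where a whole thing is asked for, a point or a joint stands for the part that bears it (a point fixed in the world has none). Each returns a list of dicts, best first, with "conf" (0 to 1); they miss things now and then, are a little off and sometimes report something else, mostly with a low value. They report only what shows in the picture. A call takes as long as a camera call. They do not tell look-alikes from the thing itself.
- models.spot_in(query, picture): "bbox" ([left, top, width, height] as shares, 0 to 1, of the picture: columns of its width, rows of its height, round what is visible of it).
- models.tip_of(query, picture): "centre" ([column, row] as shares, 0 to 1, of the picture: columns of its width, rows of its height: a listed point, or the origin of a listed thing).
The state is a dict: "time": time; "joint_positions": joint angles; "qvel": joint speeds; "joint_torque": joint torques, N m; "tool_pos": TCP position; "ee_rot": TCP orientation; "wrist_force": force on the tool from outside, world axes, zero at the start; "wrist_torque": the same for the moment, N m; "width": finger opening in m.
Only numpy, scipy, OpenCV 4.12 (cv2) and the standard library are available. Lean on these libraries where they do the work, as an engineer would, in place of code of your own. Each camera call takes 0.05 s, during which the arm holds its last target. There are 200 camera calls.

## Working session

There is one attempt and no reset: what is moved stays moved. The work goes in short steps, Python scripts to look and compute and a tool call to move; the robot and the scene stay as the last step left them, time stands still between calls to the robot, and variables do not carry over. Pictures are saved under pics/ and viewed, about 8 in all and at most 12, crops included, and the job is handed in when it is done.

Besides the shell and the picture viewer there is one more tool, called after "Request:" as name(argument=value, ...), one argument or row to a line, values as JSON. arm_command: Moves the arm, as the interface text tells. Its arguments: {"type":"object","properties":{"commands":{"type":"string"}},"required":["commands"]}

```bash
mkdir -p pics; ls
cat > h.py <<'E'
import numpy as np, cv2
from bench import robot, snapshot, models
def ray(p,uv):
    K=np.array(p["camera_matrix"]);d=np.array(p["rotation"])@np.linalg.inv(K)@np.array([uv[0],uv[1],1.]);return np.array(p["origin"]),d
def atz(p,uv,z):
    o,d=ray(p,uv);return o+d*(z-o[2])/d[2]
def proj(p,X):
    c=np.array(p["camera_matrix"])@np.array(p["rotation"]).T@(np.array(X)-np.array(p["origin"]));return c[:2]/c[2]
E
python3 - <<'E'
from h import *
Z={"charger_1_mid":.011,"rocker_1_end":.034,"drawer_bed":.009,"box_front":.062,"drawer_knob":.033,"dish":0,"glasses_case":0,"clip_stand":0}
for n in("top","scene"):
    p=snapshot(n);cv2.imwrite(f"pics/{n}0.png",p["img"]);print(n,np.round(p["origin"],3))
    for q,z in Z.items():
        for r in models.tip_of(q,p)[:5]:
            uv=np.array(r["centre"])*[640,400];print(q,round(r["conf"],2),uv.round(1),atz(p,uv,z).round(4)[:2])
print(robot.get_obs())
E
```

```text
pics
top [ 0.415 -0.011  1.129]Traceback (most recent call last):
  File "<stdin>", line 7, in <module>
  File "h.py", line 6, in atz
    o,d=ray(p,uv);return o+d*(z-o[2])/d[2]
                                      ~^^^
IndexError: invalid index to scalar variable.
```

```bash
sed -i 's/^def ray/from scipy.spatial.transform import Rotation as Ro\ndef RR(p):\n    r=np.array(p["rotation"]);return r if r.ndim==2 else Ro.from_euler("xyz",r).as_matrix()\ndef ray/; s/np.array(p\["rotation"\])@/RR(p)@/; s/np.array(p\["rotation"\]).T/RR(p).T/' h.py
python3 - <<'E'
from h import *
Z={"charger_1_mid":.011,"rocker_1_end":.034,"drawer_bed":.009,"box_front":.062,"drawer_knob":.033,"dish":0,"glasses_case":0,"clip_stand":0}
for n in("top","scene"):
    p=snapshot(n);cv2.imwrite(f"pics/{n}0.png",p["img"]);print(n,np.round(p["origin"],3),p["rotation"])
    for q,z in Z.items():
        for r in models.tip_of(q,p)[:5]:
            uv=np.array(r["centre"])*[640,400];print(q,round(r["conf"],2),uv.round(1),atz(p,uv,z).round(4)[:2])
print(robot.get_obs())
E
```

```text
top [ 0.415 -0.011  1.129] [-3.00192041 -0.02034743 -1.56386304]
charger_1_mid 0.77 [432.1 295.5] [ 0.3258 -0.3404]
charger_1_mid 0.66 [423.  235.7] [ 0.4856 -0.3204]
rocker_1_end 0.75 [453.6 301.5] [ 0.3126 -0.3896]
rocker_1_end 0.44 [429.1 254.7] [ 0.4339 -0.329 ]
rocker_1_end 0.19 [202.5 179.9] [0.6294 0.279 ]
drawer_bed 0.75 [211.6 214.8] [0.5378 0.2565]
box_front 0.83 [204.5 180.3] [0.6229 0.2663]
drawer_knob 0.79 [209.9 246. ] [0.4524 0.2516]
drawer_knob 0.25 [202.9 180.9] [0.6269 0.2781]
dish 0.68 [289.  128.9] [0.7861 0.0503]
dish 0.54 [296.8 196.4] [0.5924 0.0256]
glasses_case 0.97 [343.  128.8] [ 0.7886 -0.1032]
glasses_case 0.55 [356.4 218.9] [ 0.5311 -0.1399]
glasses_case 0.5 [429.3 256.1] [ 0.4305 -0.3393]
clip_stand 0.73 [412.4 160.2] [ 0.6993 -0.2996]
scene [1.373 0.118 0.66 ] [-2.19476522 -0.01104187  1.71248505]
charger_1_mid 0.95 [205.7 194.2] [ 0.4859 -0.3223]
charger_1_mid 0.86 [216.8 162.7] [ 0.3168 -0.3511]
charger_1_mid 0.67 [328.3 213.4] [0.5201 0.0213]
rocker_1_end 0.62 [207.7 174.5] [ 0.4222 -0.337 ]
rocker_1_end 0.48 [205.3 156.7] [ 0.3252 -0.381 ]
drawer_b
[... 333 characters left out ...]
6.5 225.4] [0.517  0.2729]
{'time': 1.0, 'joint_positions': array([-1.21209729e+00,  8.72138456e-02,  1.37067985e+00,  2.23119721e-05,
        1.68359328e+00, -1.03097415e-01]), 'qvel': array([ 0.00067692, -0.00237855,  0.00102506,  0.00068406,  0.00099182,
       -0.00022261]), 'joint_torque': array([ 5.56473788e-04, -3.40048027e+01, -3.02604675e+01,  7.20947189e-02,
        2.36174703e-02, -3.45856250e-06]), 'tool_pos': array([ 0.24507121, -0.49241584,  0.20550854]), 'ee_rot': array([ 3.14148525e+00, -1.11756871e-05,  4.61798969e-01]), 'wrist_force': array([ 0.31431426, -0.10021833,  0.92832244]), 'wrist_torque': array([-0.01177741, -0.01702834, -0.00632548]), 'width': 0.09399737775956521}
```

View pics/top0.png

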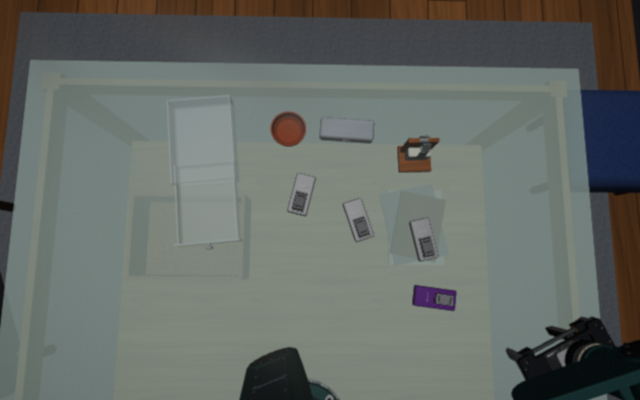

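View pics/scene0.png

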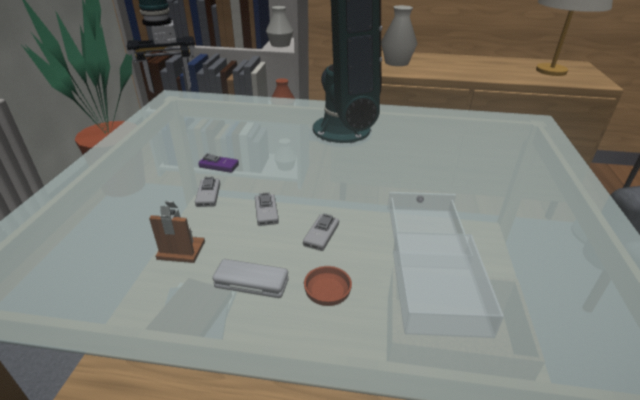

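Run:
```python
from h import *
a=cv2.imread("pics/top0.png")
c=cv2.resize(a[165:275,280:445],None,fx=4.8,fy=4.8,interpolation=cv2.INTER_CUBIC)
cv2.imwrite("pics/topc.png",c)
b=cv2.imread("pics/scene0.png")
c=cv2.resize(b[165:260,185:350],None,fx=4.8,fy=4.8,interpolation=cv2.INTER_CUBIC)
cv2.imwrite("pics/scc.png",c)
```

```text
(no output)
```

View pics/topc.png

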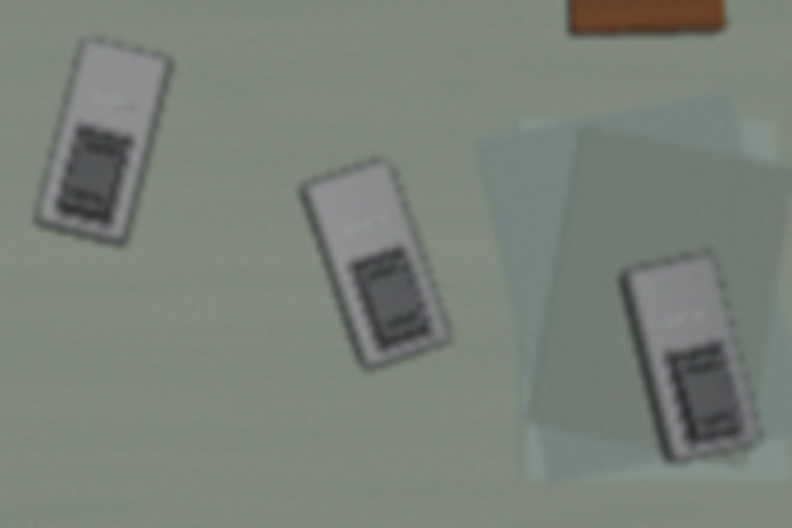

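View pics/scc.png

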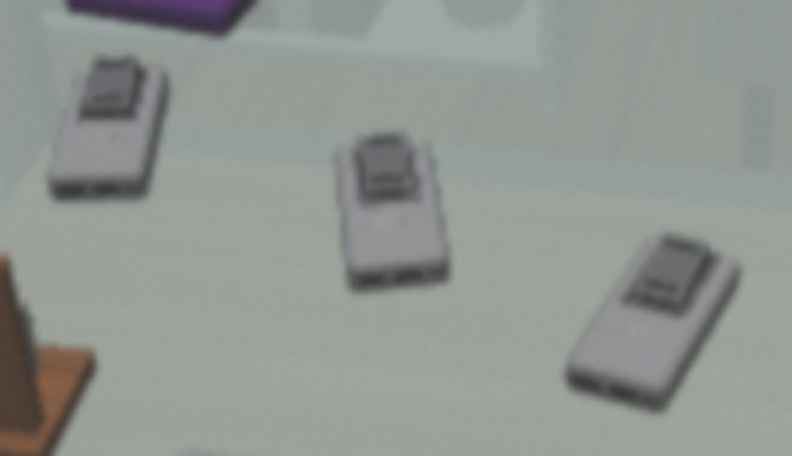

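Run:
```python
from h import *
p=snapshot("top")
Q={"A":[(85,42),(172,60),(126,240),(38,220)],"B":[(304,186),(384,158),(450,338),(370,366)],"C":[(625,270),(712,252),(758,438),(672,458)]}
for k,q in Q.items():
    w=np.array([atz(p,np.array(u)/4.8+[280,165]-[.4,.4],.022) for u in q])
    f=(w[0]+w[1])/2;b=(w[2]+w[3])/2;d=f-b
    yaw=np.arctan2(d[1],d[0]);c=w.mean(0);u=np.array([np.cos(yaw),np.sin(yaw)])
    print(k,"mid",c[:2].round(4),"yaw",np.degrees(yaw).round(1),"L",np.linalg.norm(d).round(4),"W",np.linalg.norm(w[0]-w[1]).round(4),"press",(c[:2]-.04*u).round(4),"pivot",(c[:2]-.022*u).round(4))
s=snapshot("scene")
B={"A":(645,335),"B":(393,225),"C":(110,140)}
# scene check: top-face quads
S={"A":[(738,262),(570,372),(660,402)],"B":[(338,155),(350,278),(448,268),(428,150)],"C":[(165,75),(52,185),(145,187)]}
for k,q in S.items():
    print(k,[atz(s,np.array(u)/4.8+[185,165]-.4,.022)[:2].round(3).tolist() for u in q])
for k,q in Q.items(): print(k,[atz(p,np.array(u)/4.8+[280,165]-.4,.022)[:2].round(3).tolist() for u in q])
```

```text
A mid [0.5964 0.012 ] yaw -13.7 L 0.1062 W 0.0508 press [0.5575 0.0214] pivot [0.575  0.0172]
B mid [ 0.5284 -0.142 ] yaw 19.8 L 0.1081 W 0.0485 press [ 0.4908 -0.1556] pivot [ 0.5077 -0.1495]
C mid [ 0.4778 -0.3191] yaw 12.5 L 0.1073 W 0.0509 press [ 0.4387 -0.3278] pivot [ 0.4563 -0.3239]
A [[0.554, 0.051], [0.653, -0.02], [0.668, 0.026]]
B [[0.492, -0.18], [0.599, -0.145], [0.583, -0.097], [0.48, -0.132]]
C [[0.428, -0.303], [0.545, -0.326], [0.539, -0.276]]
A [[0.653, 0.024], [0.643, -0.025], [0.539, -0.0], [0.55, 0.049]]
B [[0.571, -0.101], [0.588, -0.146], [0.486, -0.183], [0.47, -0.138]]
C [[0.525, -0.283], [0.536, -0.332], [0.431, -0.355], [0.42, -0.306]]
```

```bash
cat >> h.py <<'E'
def plan(x,y,z,yaw_deg,hand):
    o=robot.get_obs();P=np.array(o["tool_pos"]);R=Ro.from_euler("xyz",o["ee_rot"])
    T=np.array([x,y,z]);G=Ro.from_euler("xyz",[np.pi,0,np.radians(yaw_deg)])
    rv=np.degrees((R.inv()*G).as_rotvec());n=max(1,int(np.ceil(max(np.abs(rv).max()/10,np.linalg.norm(T-P)*1e3/50))))
    for i in range(n):
        Ri=R*Ro.from_rotvec(np.radians(rv)*i/n);d=Ri.inv().apply((T-P)/n)*1e3
        print(*d.round(1),*(rv/n).round(1),hand,end="; ")
    print("\nnow",P.round(4),np.degrees(o["ee_rot"]).round(1),"F",o["wrist_force"].round(2),"w",round(o["width"],4),"t",o["time"])
E
python3 -c "
from h import *
plan(.442,-.326,.06,12.5,0)"
```

```text
41.7 -10.2 24.2 0.0 0.0 2.3 0; 41.3 -11.9 24.2 0.0 0.0 2.3 0; 40.8 -13.6 24.3 0.0 0.0 2.3 0; 40.2 -15.2 24.3 0.0 0.0 2.3 0; 39.5 -16.8 24.3 0.0 0.0 2.3 0; 38.8 -18.4 24.3 0.0 0.0 2.3 0; 
now [ 0.2451 -0.4924  0.2055] [180.    0.   26.5] F [ 0.22 -0.33 -0.56] w 0.0942 t 1.1
```

Request:
arm_command(
  commands="42 -10 24 0 0 2.3 0; 41 -12 24 0 0 2.3 0; 41 -14 24 0 0 2.3 0; 40 -15 24 0 0 2.3 0; 40 -17 24 0 0 2.3 0; 39 -18 24 0 0 2.3 0; 0 0 0 0 0 0 0; 0 0 0 0 0 0 0",
)

```text
time: 2.1
tool_pos: [0.4486, -0.3246, 0.0584]
ee_rot: [3.136, 0.0, 0.211]
wrist_force: [0.6, -0.5, 0.2]
width: 0.0171
```

```bash
python3 -c "
from h import *
plan(.442,-.326,.038,12.5,0)
p=snapshot('scene');t=proj(p,robot.get_obs()['tool_pos']);print(t)
i=p['img'].copy();c=cv2.resize(i[110:230,130:290],None,fx=5,fy=5,interpolation=cv2.INTER_CUBIC);cv2.imwrite('pics/s1.png',c)
p=snapshot('top');print(proj(p,robot.get_obs()['tool_pos']),proj(p,[.442,-.326,.034]))
"
```

```text
-6.8 -0.1 20.4 0.3 0.0 -0.4 0; 
now [ 0.4486 -0.3246  0.0584] [179.7   0.   12.1] F [ 0.63 -0.45  0.19] w 0.0171 t 2.1
[207.28075992 172.33832745]
[430.12479167 248.93940648] [427.89571006 251.58698602]
```

View pics/s1.png

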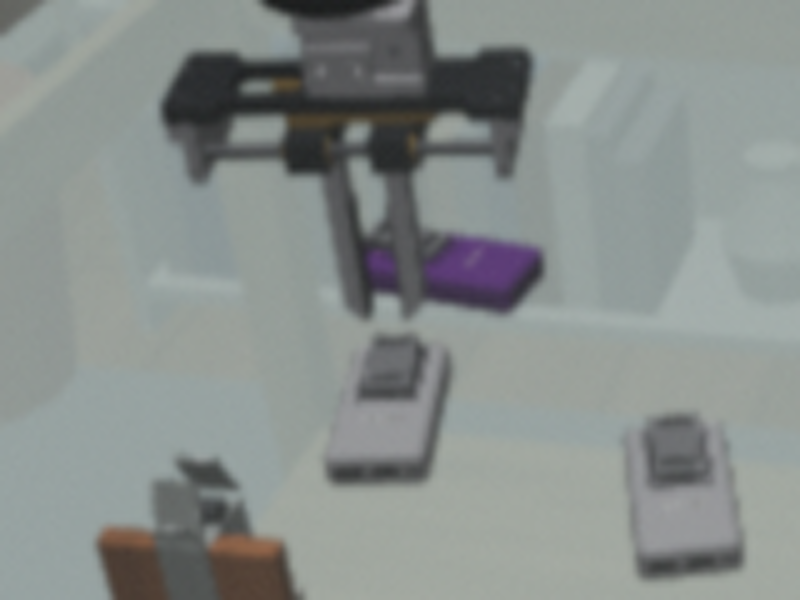

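Request:
arm_command(
  commands="-6 0 10 0 0 0 0; -1 0 10 0 0 0 0; 0 0 0 0 0 0 0; 0 0 0 0 0 0 0",
)

```text
time: 2.7
tool_pos: [0.4395, -0.3294, 0.0386]
ee_rot: [3.133, -0.001, 0.205]
wrist_force: [0.5, -0.8, -0.2]
width: 0.0003
```

```bash
python3 -c "
from h import *
p=snapshot('scene')
for k,u in dict(C=(393,337),Cfront=(385,460),B=(672,416),Bf=(690,555)).items(): print(k,atz(p,np.array(u)/5+[130,110]-.4,.035 if 'f' not in k else .022).round(4))
plan(.442,-.326,.034,12.5,0)"
```

```text
C [ 0.4361 -0.3301  0.035 ]
Cfront [ 0.5334 -0.3     0.022 ]
B [ 0.4882 -0.156   0.035 ]
Bf [ 0.5874 -0.122   0.022 ]
3.1 -2.7 4.5 0.5 -0.1 -0.8 0; 
now [ 0.4395 -0.3293  0.0385] [ 1.795e+02 -1.000e-01  1.170e+01] F [-0.09 -0.2  -0.2 ] w 0.0007 t 2.75
```

Request:
arm_command(
  commands="0 -1 2 0 0 0 0; 0 0 1.5 0 0 0 0; 0 0 0 0 0 0 0",
)

```text
time: 3.12
tool_pos: [0.4397, -0.3284, 0.0355]
ee_rot: [3.133, -0.002, 0.205]
wrist_force: [0.4, 0.4, 1.3]
width: 0.0004
```

Request:
arm_command(
  commands="0 0 1 0 0 0 0",
)

```text
time: 3.25
tool_pos: [0.4397, -0.3285, 0.0351]
ee_rot: [3.132, -0.001, 0.205]
wrist_force: [-2.7, 1.1, 5.8]
width: 0.0002
```

Request:
arm_command(
  commands="0 0 1 0 0 0 0",
)

```text
time: 3.38
tool_pos: [0.4398, -0.3285, 0.0351]
ee_rot: [3.132, -0.001, 0.206]
wrist_force: [-1.2, 1.9, 4.9]
width: 0.0005
```

Request:
arm_command(
  commands="0 0 1 0 0 0 0",
)

```text
time: 3.5
tool_pos: [0.4397, -0.3285, 0.0351]
ee_rot: [3.132, -0.001, 0.206]
wrist_force: [-2.7, 1.2, 5.8]
width: 0.0004
```

Request:
arm_command(
  commands="0 0 2 0 0 0 0; 0 0 2.5 0 0 0 0; 0 0 2.5 0 0 0 0",
)

```text
time: 3.88
tool_pos: [0.4394, -0.3288, 0.0314]
ee_rot: [3.131, -0.001, 0.206]
wrist_force: [-0.7, -0.3, -0.8]
width: 0.0004
```

Request:
arm_command(
  commands="0 0 3 0 0 0 0; 0 0 3 0 0 0 0",
)

```text
time: 4.12
tool_pos: [0.4399, -0.329, 0.0296]
ee_rot: [3.13, -0.002, 0.206]
wrist_force: [-7.9, 6.0, 20.4]
width: 0.0009
```

Request:
arm_command(
  commands="0 0 -10 0 0 0 0; 0 0 -20 0 0 0 0; 0 0 0 0 0 0 0",
)

```text
time: 4.5
tool_pos: [0.4406, -0.3289, 0.0602]
ee_rot: [3.129, -0.003, 0.206]
wrist_force: [0.6, 0.8, -0.2]
width: 0.0004
```

```bash
python3 -c "
from h import *
plan(.4925,-.1555,.058,19.5,0)"
```

```text
21.6 -39.8 0.1 0.2 -0.0 -1.9 0; 22.9 -39.0 0.2 0.2 -0.0 -1.9 0; 24.2 -38.3 0.3 0.2 -0.0 -1.9 0; 25.5 -37.4 0.4 0.2 -0.0 -1.9 0; 
now [ 0.4406 -0.3289  0.0602] [179.3  -0.2  11.8] F [ 0.61  0.85 -0.23] w 0.0004 t 4.5
```

Request:
arm_command(
  commands="22 -40 0 0.2 0 -1.9 0; 23 -39 0 0.2 0 -1.9 0; 24 -38 0 0.2 0 -1.9 0; 25 -37 1 0.2 0 -1.9 0; 0 0 0 0 0 0 0; 0 0 0 0 0 0 0",
)

```text
time: 5.25
tool_pos: [0.492, -0.1512, 0.0512]
ee_rot: [-3.136, 0.002, 0.341]
wrist_force: [0.5, -0.8, -0.6]
width: 0.0004
```

```bash
python3 -c "
from h import *
plan(.4925,-.1555,.038,19.5,0)"
```

```text
-0.9 4.3 13.2 -0.3 0.1 0.0 0; 
now [ 0.492  -0.1512  0.0512] [-1.797e+02  1.000e-01  1.950e+01] F [ 0.52 -0.78 -0.61] w 0.0004 t 5.25
```

Request:
arm_command(
  commands="-1 4 12 -0.3 0 0 0; 0 0 0 0 0 0 0; 0 0 2 0 0 0 0; 0 0 0 0 0 0 0",
)

```text
time: 5.75
tool_pos: [0.4914, -0.1584, 0.0353]
ee_rot: [-3.141, 0.002, 0.335]
wrist_force: [0.6, -0.2, 1.2]
width: 0.0004
```

Request:
arm_command(
  commands="0 0 1 0 0 0 0",
)

```text
time: 5.88
tool_pos: [0.4914, -0.1585, 0.0347]
ee_rot: [-3.141, 0.002, 0.335]
wrist_force: [-1.6, 0.2, 1.9]
width: 0.0001
```

Request:
arm_command(
  commands="0 0 1 0 0 0 0",
)

```text
time: 6.0
tool_pos: [0.4912, -0.1586, 0.0339]
ee_rot: [-3.141, 0.003, 0.335]
wrist_force: [-1.6, -0.1, 1.7]
width: 0.0004
```

Request:
arm_command(
  commands="0 0 1 0 0 0 0",
)

```text
time: 6.12
tool_pos: [0.491, -0.1586, 0.0329]
ee_rot: [-3.141, 0.003, 0.335]
wrist_force: [-0.2, 0.1, 1.1]
width: 0.0005
```

Request:
arm_command(
  commands="0 0 1 0 0 0 0",
)

```text
time: 6.25
tool_pos: [0.4911, -0.1587, 0.0318]
ee_rot: [-3.141, 0.003, 0.335]
wrist_force: [0.7, -0.2, 0.2]
width: 0.0001
```

Request:
arm_command(
  commands="0 0 1.5 0 0 0 0; 0 0 1.5 0 0 0 0; 0 0 2 0 0 0 0",
)

```text
time: 6.62
tool_pos: [0.4916, -0.1588, 0.0291]
ee_rot: [3.141, 0.002, 0.335]
wrist_force: [-4.9, 2.0, 12.6]
width: 0.0004
```

Request:
arm_command(
  commands="0 0 -10 0 0 0 0; 0 0 -20 0 0 0 0; 0 0 0 0 0 0 0",
)

```text
time: 7.0
tool_pos: [0.4922, -0.1589, 0.0603]
ee_rot: [3.14, 0.001, 0.336]
wrist_force: [0.2, 0.1, 0.2]
width: 0.001
```

```bash
python3 -c "
from h import *
p=snapshot('scene')
e=atz(p,np.array((685,236))/4.8+[185,165]-.4,.035);print('edge A',e)
for r in models.tip_of('rocker_1_end',p)+models.tip_of('charger_1_mid',p): 
  uv=np.array(r['centre'])*[640,400];print(r['conf'],uv,atz(p,uv,.034),atz(p,uv,.011))
plan(.5605,.0205,.058,-13.7,0)"
```

```text
edge A [0.5536173  0.02257005 0.035     ]
0.4 [207.104 178.   ] [ 0.44014336 -0.33196409  0.034     ] [ 0.40582403 -0.34850073  0.011     ]
0.39 [205.184 154.2  ] [ 0.31056108 -0.38700391  0.034     ] [ 0.27147699 -0.40556437  0.011     ]
0.93 [209.024 191.68 ] [ 0.50462813 -0.30228837  0.034     ] [ 0.47267991 -0.31773383  0.011     ]
0.81 [215.296 161.8  ] [ 0.3500226  -0.34056608  0.034     ] [ 0.31238951 -0.35741902  0.011     ]
31.3 -36.4 -0.1 -0.0 0.1 8.2 0; 25.7 -40.5 -0.1 -0.0 0.1 8.2 0; 19.7 -43.8 -0.1 -0.0 0.1 8.2 0; 13.2 -46.1 -0.1 -0.0 0.1 8.2 0; 
now [ 0.4903 -0.1581  0.0577] [-179.9    0.3   19.2] F [ 0.55 -0.37  0.57] w 0.0004 t 7.15
```

Request:
arm_command(
  commands="30 -36 0 0 0 8.2 0; 25 -40 0 0 0 8.2 0; 19 -44 0 0 0 8.2 0; 13 -46 0 0 0 8.2 0; 0 0 0 0 0 0 0; 0 0 0 0 0 0 0",
)

```text
time: 7.9
tool_pos: [0.5572, 0.0227, 0.0502]
ee_rot: [3.138, 0.016, -0.258]
wrist_force: [0.0, 0.1, -0.5]
width: 0.0006
```

```bash
python3 -c "
from h import *
plan(.5580,.0215,.038,-13.7,0)"
```

```text
1.2 0.9 12.2 0.2 0.9 -1.1 0; 
now [0.5572 0.0227 0.0502] [179.8   0.9 -14.8] F [ 0.01  0.12 -0.49] w 0.0006 t 7.9
```

Request:
arm_command(
  commands="1 1 12 0 0.9 -1.1 0; 0 0 0 0 0 0 0; 0 0 2 0 0 0 0; 0 0 0 0 0 0 0",
)

```text
time: 8.4
tool_pos: [0.5569, 0.0174, 0.0359]
ee_rot: [3.138, 0.0, -0.241]
wrist_force: [0.7, 0.0, 0.8]
width: 0.0004
```

Request:
arm_command(
  commands="0 0 1 0 0 0 0",
)

```text
time: 8.52
tool_pos: [0.5571, 0.0171, 0.0353]
ee_rot: [3.138, -0.0, -0.242]
wrist_force: [0.2, 0.9, 0.8]
width: 0.0003
```

Request:
arm_command(
  commands="0 0 1.5 0 0 0 0",
)

```text
time: 8.65
tool_pos: [0.5572, 0.0171, 0.035]
ee_rot: [3.138, -0.001, -0.242]
wrist_force: [-3.5, -0.2, 7.8]
width: 0.0006
```

Request:
arm_command(
  commands="0 0 2 0 0 0 0; 0 0 2.5 0 0 0 0; 0 0 2.5 0 0 0 0",
)

```text
time: 9.02
tool_pos: [0.5566, 0.0173, 0.0326]
ee_rot: [3.137, 0.0, -0.241]
wrist_force: [-2.8, -0.2, 3.4]
width: 0.0005
```

Request:
arm_command(
  commands="0 0 2 0 0 0 0; 0 0 2 0 0 0 0",
)

```text
time: 9.28
tool_pos: [0.557, 0.0173, 0.0295]
ee_rot: [3.137, -0.001, -0.241]
wrist_force: [-3.7, 0.6, 10.7]
width: 0.0004
```

Request:
arm_command(
  commands="0 0 -20 0 0 0 0; 0 0 -35 0 0 0 0; 0 0 0 0 0 0 0",
)

```text
time: 9.65
tool_pos: [0.5569, 0.0175, 0.0839]
ee_rot: [3.137, 0.0, -0.241]
wrist_force: [0.6, -0.2, 0.3]
width: 0.0001
```

```bash
python3 -c "
from h import *
plan(.530,-.1415,.08,19.5,.9)
for n in ('top','scene'):
  p=snapshot(n)
  for q,z in {'drawer_bed':.009,'box_front':.062,'drawer_knob':.033}.items():
    for r in models.tip_of(q,p)[:1]:
      uv=np.array(r['centre'])*[640,400];print(n,q,round(r['conf'],2),uv.round(1),atz(p,uv,z).round(4)[:2])
  if n=='top': cv2.imwrite('pics/top1.png',cv2.resize(p['img'][80:280,150:390],None,fx=3,fy=3,interpolation=cv2.INTER_CUBIC))
"
```

```text
2.9 40.2 1.2 0.1 0.0 -8.3 0.9; -2.9 40.2 1.1 0.1 0.0 -8.3 0.9; -8.7 39.4 1.1 0.1 0.0 -8.3 0.9; -14.3 37.7 1.0 0.1 0.0 -8.3 0.9; 
now [0.5569 0.0175 0.0839] [179.7   0.  -13.8] F [ 0.65 -0.25  0.31] w 0.0001 t 9.65
top drawer_bed 0.58 [208.4 212.9] [0.5429 0.2654]
top box_front 0.96 [204.1 183.4] [0.6147 0.267 ]
top drawer_knob 0.91 [211.  247.5] [0.4484 0.2486]
scene drawer_bed 0.64 [424.4 226.2] [0.5328 0.2654]
scene box_front 0.7 [209.  178.2] [ 0.4821 -0.3064]
scene drawer_knob 0.74 [419.5 199.9] [0.4536 0.2536]
```

View pics/top1.png

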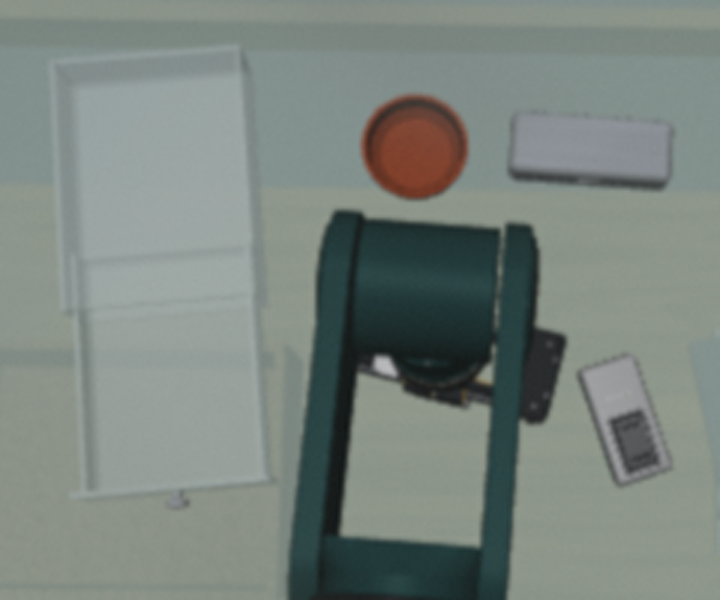

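Request:
arm_command(
  commands="3 40 1 0 0 -8.3 0.85; -3 40 1 0 0 -8.3 0.85; -9 39 1 0 0 -8.3 0.85; -14 38 1 0 0 -8.3 0.85; 0 0 0 0 0 0 0.85; 0 0 0 0 0 0 0.85",
)

```text
time: 10.8
tool_pos: [0.5267, -0.1438, 0.074]
ee_rot: [-3.139, 0.013, 0.358]
wrist_force: [0.1, 0.1, -0.5]
width: 0.0571
```

```bash
python3 -c "
from h import *
plan(.530,-.1415,.05,19.5,.85)
p=snapshot('top')
for k,(u,z) in dict(fL=((78,495),.059),fR=((268,480),.059),bL=((65,310),.062),bR=((265,298),.062),backL=((52,64),.062),backR=((240,48),.062),knob=((177,502),.033)).items():
  print(k,atz(p,np.array(u)/3+[150,80]-.3,z)[:2].round(4))
"
```

```text
4.2 -1.0 23.9 -0.1 0.7 1.0 0.85; 
now [ 0.5267 -0.1438  0.074 ] [-179.8    0.7   20.5] F [ 0.1   0.06 -0.45] w 0.0571 t 10.8
fL [0.4542 0.3331]
fR [0.4683 0.1712]
bL [0.6147 0.3522]
bR [0.6273 0.1787]
backL [0.8391 0.3764]
backR [0.8567 0.2089]
knob [0.4497 0.2547]
```

Request:
arm_command(
  commands="4 -1 8 0 0.7 1 0.9; 0 0 15 0 0 0 0.9; 0 0 0 0 0 0 0.9; 0 0 0 0 0 0 0.9",
)

```text
time: 11.35
tool_pos: [0.5302, -0.1379, 0.0483]
ee_rot: [-3.138, 0.001, 0.343]
wrist_force: [-0.7, -0.8, 1.0]
width: 0.0846
```

```bash
python3 -c "
from h import *
plan(.530,-.1415,.006,19.5,.85)
p=snapshot('scene');print(p['img'].shape)
cv2.imwrite('pics/s2.png',cv2.resize(p['img'][130:250,190:350],None,fx=5,fy=5,interpolation=cv2.INTER_CUBIC))
"
```

```text
-1.4 3.5 42.3 -0.2 0.1 0.2 0.85; 
now [ 0.5302 -0.1379  0.0483] [-1.798e+02  1.000e-01  1.970e+01] F [-0.75 -0.84  0.99] w 0.0846 t 11.35
(400, 640, 3)
```

View pics/s2.png

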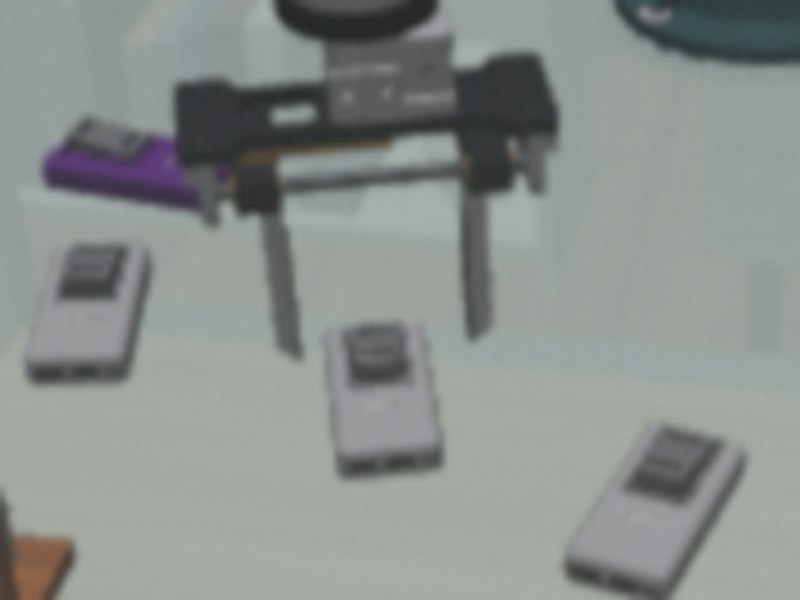

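Request:
arm_command(
  commands="-1 3 14 0 0 0 0.9; 0 0 14 0 0 0 0.9; 0 0 13 0 0 0 0.9; 0 0 0 0 0 0 0.9",
)

```text
time: 11.9
tool_pos: [0.5295, -0.1412, 0.0038]
ee_rot: [-3.137, 0.002, 0.343]
wrist_force: [0.4, 0.1, 0.1]
width: 0.0847
```

```bash
python3 -c "
from h import *
plan(.530,-.1415,.006,19.5,.85)"
```

```text
0.3 0.4 -2.2 -0.3 0.1 0.1 0.85; 
now [ 0.5295 -0.1412  0.0038] [-1.797e+02  1.000e-01  1.960e+01] F [0.38 0.14 0.09] w 0.0847 t 11.9
```

Request:
arm_command(
  commands="0 0 -2 0 0 0 0; 0 0 0 0 0 0 0; 0 0 0 0 0 0 0; 0 0 0 0 0 0 0; 0 0 0 0 0 0 0; 0 0 0 0 0 0 0",
)

```text
time: 12.65
tool_pos: [0.5305, -0.1416, 0.007]
ee_rot: [-3.138, 0.0, 0.343]
wrist_force: [-0.5, -1.0, -0.4]
width: 0.0538
```

Request:
arm_command(
  commands="0 0 -25 0 0 0 0; 0 0 -40 0 0 0 0; 0 0 -40 0 0 0 0; 0 0 0 0 0 0 0",
)

```text
time: 13.15
tool_pos: [0.5281, -0.1408, 0.1105]
ee_rot: [-3.133, 0.007, 0.343]
wrist_force: [0.1, -0.6, -3.4]
width: 0.0536
```

```bash
python3 -c "
from h import *
plan(.542,.261,.11,5.5,0)"
```

```text
16.5 -41.5 0.3 -0.1 0.0 1.6 0; 15.3 -42.0 0.3 -0.1 0.0 1.6 0; 14.2 -42.4 0.3 -0.1 0.0 1.6 0; 13.0 -42.7 0.2 -0.1 0.0 1.6 0; 11.8 -43.1 0.2 -0.1 0.0 1.6 0; 10.6 -43.4 0.2 -0.1 0.0 1.6 0; 9.4 -43.7 0.2 -0.1 0.0 1.6 0; 8.2 -43.9 0.1 -0.1 0.0 1.6 0; 7.0 -44.1 0.1 -0.1 0.0 1.6 0; 
now [ 0.5281 -0.1408  0.1105] [-179.5    0.4   19.6] F [ 0.05 -0.61 -3.42] w 0.0536 t 13.15
```

Request:
arm_command(
  commands="8 -20 0 0 0 0 0; 16 -42 0 0 0 1.6 0; 15 -42 0 0 0 1.6 0; 14 -42 0 0 0 1.6 0; 13 -43 0 0 0 1.6 0; 12 -43 0 0 0 1.6 0; 10 -43 0 0 0 1.6 0; 9 -44 0 0 0 1.6 0; 8 -44 0 0 0 1.6 0; 4 -22 0 0 0 1.6 0; 0 0 0 0 0 0 0; 0 0 0 0 0 0 0",
)

```text
time: 14.65
tool_pos: [0.526, 0.2688, 0.0764]
ee_rot: [-3.138, 0.06, 0.081]
wrist_force: [1.0, -0.3, -3.3]
width: 0.0539
```

```bash
python3 -c "
from h import *
plan(.542,.261,.07,5.5,0)
p=snapshot('scene')
cv2.imwrite('pics/s3.png',cv2.resize(p['img'][100:340,340:560],None,fx=2.5,fy=2.5,interpolation=cv2.INTER_CUBIC))
"
```

```text
15.7 9.1 5.5 -0.2 3.4 -0.9 0; 
now [0.526  0.2688 0.0764] [-179.8    3.4    4.6] F [ 1.05 -0.29 -3.34] w 0.0539 t 14.65
```

View pics/s3.png

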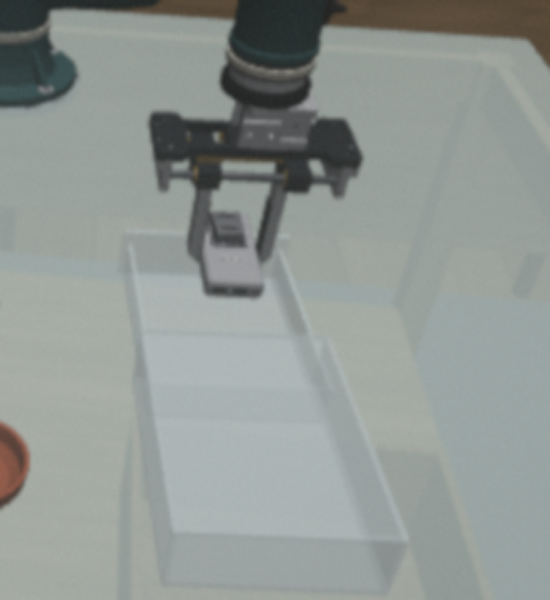

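Request:
arm_command(
  commands="16 9 0 0 3.4 -0.9 0; 0 0 0 0 0 0 0; 0 0 10 0 0 0 0; 0 0 0 0 0 0 0",
)

```text
time: 15.2
tool_pos: [0.5419, 0.2571, 0.0636]
ee_rot: [-3.138, 0.004, 0.091]
wrist_force: [-0.4, -0.8, -3.2]
width: 0.054
```

```bash
python3 -c "
from h import *
plan(.542,.261,.018,5.5,0)"
```

```text
0.6 -3.7 45.6 -0.2 0.2 -0.3 0; 
now [0.5419 0.2571 0.0636] [-179.8    0.2    5.2] F [-0.38 -0.77 -3.18] w 0.054 t 15.2
```

Request:
arm_command(
  commands="0 -3 12 0 0 0 0; 0 0 12 0 0 0 0; 0 0 12 0 0 0 0; 0 0 6 0 0 0 0; 0 0 0 0 0 0 0",
)

```text
time: 15.82
tool_pos: [0.5404, 0.2607, 0.0172]
ee_rot: [-3.139, 0.007, 0.092]
wrist_force: [0.4, -0.3, -3.5]
width: 0.0538
```

```bash
python3 -c "
from h import *
plan(.542,.261,.0165,5.5,0)"
```

```text
1.7 -0.1 0.7 -0.2 0.4 -0.2 0; 
now [0.5404 0.2607 0.0172] [-179.8    0.4    5.3] F [ 0.44 -0.31 -3.48] w 0.0538 t 15.825
```

Nearly on the floor; release just above it, then retreat.

Request:
arm_command(
  commands="0 0 1 0 0 0 0; 0 0 0 0 0 0 0; 0 0 0 0 0 0 0.75; 0 0 0 0 0 0 0.75; 0 0 0 0 0 0 0.75; 0 0 0 0 0 0 0.75",
)

```text
time: 16.58
tool_pos: [0.5434, 0.2618, 0.0205]
ee_rot: [-3.137, -0.001, 0.092]
wrist_force: [0.3, 0.5, 1.5]
width: 0.0706
```

Request:
arm_command(
  commands="0 0 -15 0 0 0 0.75; 0 0 -30 0 0 0 0.75; 0 0 -40 0 0 0 0.75; 0 0 -40 0 0 0 0.75; 0 0 0 0 0 0 0.75",
)

```text
time: 17.2
tool_pos: [0.5439, 0.2614, 0.1536]
ee_rot: [-3.136, -0.005, 0.092]
wrist_force: [-0.0, -0.1, -0.1]
width: 0.0704
```

```bash
python3 -c "
from h import *
plan(.36,.245,.15,5.5,0)
p=snapshot('scene')
cv2.imwrite('pics/s4.png',cv2.resize(p['img'][100:340,340:560],None,fx=2.5,fy=2.5,interpolation=cv2.INTER_CUBIC))
for r in models.tip_of('charger_1_mid',p)[:5]:
  uv=np.array(r['centre'])*[640,400];print(round(r['conf'],2),uv,atz(p,uv,.02).round(4))
"
```

```text
-46.1 -0.1 0.7 -0.1 -0.1 -0.1 0; -46.1 -0.2 0.7 -0.1 -0.1 -0.1 0; -46.1 -0.2 0.8 -0.1 -0.1 -0.1 0; -46.1 -0.3 0.9 -0.1 -0.1 -0.1 0; 
now [0.5439 0.2614 0.1536] [-179.7   -0.3    5.3] F [-0.  -0.1 -0.1] w 0.0704 t 17.2
0.7 [206.208 193.2  ] [ 0.4934 -0.3166  0.02  ]
0.67 [321.6  230.52] [0.6026 0.0154 0.02  ]
0.58 [216.   160.08] [ 0.3167 -0.3523  0.02  ]
```

View pics/s4.png

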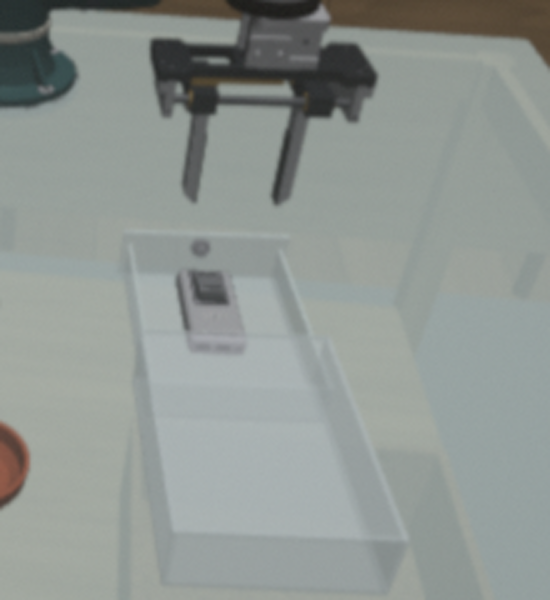

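Request:
arm_command(
  commands="-46 0 0 0 0 0 0; -46 0 0 0 0 0 0; -46 0 0 0 0 0 0; 0 0 20 0 0 0 0; 0 0 40 0 0 0 0; 0 0 0 0 0 0 0",
)

```text
time: 18.05
tool_pos: [0.3917, 0.2441, 0.0756]
ee_rot: [3.138, 0.025, 0.091]
wrist_force: [1.4, 0.2, -0.0]
width: 0.0141
```

```bash
python3 -c "
from h import *
plan(.41,.247,.026,5.5,0)"
```

```text
9.9 -0.7 24.6 0.1 0.7 -0.1 0; 9.5 -0.6 24.7 0.1 0.7 -0.1 0; 
now [0.3917 0.2441 0.0756] [179.8   1.5   5.2] F [ 1.42  0.24 -0.02] w 0.0141 t 18.05
```

Request:
arm_command(
  commands="8 0 24 0 0.7 0 0; 8 0 23 0 0.7 0 0; 0 0 0 0 0 0 0; 0 0 0 0 0 0 0",
)

```text
time: 18.55
tool_pos: [0.4088, 0.246, 0.0301]
ee_rot: [3.139, -0.001, 0.091]
wrist_force: [0.2, -0.8, -1.1]
width: 0.0004
```

```bash
python3 -c "
from h import *
plan(.43,.249,.026,5.5,0)
p=snapshot('top');print(atz(p,(209.9,246.2),.033))
cv2.imwrite('pics/t5.png',cv2.resize(p['img'][150:290,150:270],None,fx=4,fy=4,interpolation=cv2.INTER_CUBIC))
"
```

```text
21.3 -1.0 4.1 0.2 -0.1 -0.3 0; 
now [0.4088 0.246  0.0301] [ 1.798e+02 -1.000e-01  5.200e+00] F [ 0.18 -0.79 -1.07] w 0.0004 t 18.55
[0.45187107 0.2516698  0.033     ]
```

View pics/t5.png

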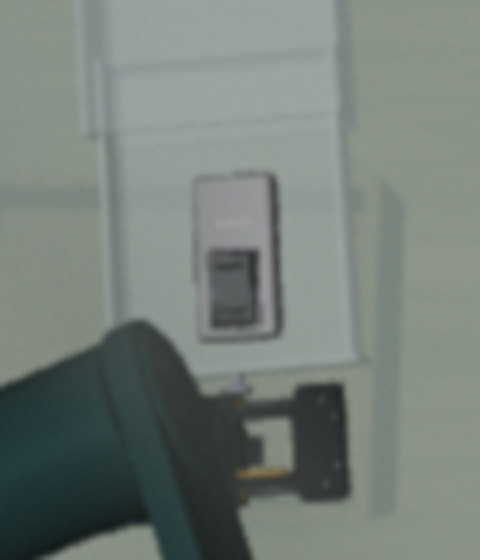

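Request:
arm_command(
  commands="8 0 5 0 0 0 0; 8 0 0 0 0 0 0; 8 0 0 0 0 0 0; 10 0 0 0 0 0 0; 12 0 0 0 0 0 0; 12 0 0 0 0 0 0; 12 0 0 0 0 0 0; 12 0 0 0 0 0 0",
)

```text
time: 19.6
tool_pos: [0.4967, 0.2551, 0.0273]
ee_rot: [3.141, -0.004, 0.091]
wrist_force: [-0.5, 0.5, 0.1]
width: 0.0003
```

```bash
python3 -c "
from h import *
plan(.590,.2645,.026,5.5,0)"
```

```text
46.9 -0.4 0.8 0.0 -0.1 -0.1 0; 46.9 -0.3 0.7 0.0 -0.1 -0.1 0; 
now [0.4967 0.2551 0.0273] [180.   -0.2   5.2] F [-0.55  0.45  0.13] w 0.0003 t 19.6
```

Request:
arm_command(
  commands="12 0 0 0 0 0 0; 12 0 0 0 0 0 0; 12 0 0 0 0 0 0; 12 0 0 0 0 0 0; 10 0 0 0 0 0 0; 8 0 0 0 0 0 0",
)

```text
time: 20.35
tool_pos: [0.5674, 0.2617, 0.0272]
ee_rot: [3.142, -0.003, 0.091]
wrist_force: [-1.0, 1.4, -0.0]
width: 0.0008
```

Request:
arm_command(
  commands="6 0 0 0 0 0 0; 6 0 0 0 0 0 0; 5 0 0 0 0 0 0",
)

```text
time: 20.72
tool_pos: [0.5854, 0.2634, 0.0272]
ee_rot: [3.141, -0.003, 0.091]
wrist_force: [-2.1, 0.4, 0.2]
width: 0.0006
```

Request:
arm_command(
  commands="5 0 0 0 0 0 0; 5 0 0 0 0 0 0",
)

```text
time: 20.98
tool_pos: [0.5949, 0.2643, 0.0272]
ee_rot: [3.141, -0.0, 0.092]
wrist_force: [-10.6, -0.6, 7.6]
width: 0.0008
```

Request:
arm_command(
  commands="4 0 0 0 0 0 0; 3 0 0 0 0 0 0",
)

```text
time: 21.22
tool_pos: [0.5947, 0.2643, 0.0274]
ee_rot: [3.14, 0.018, 0.093]
wrist_force: [-7.5, -1.4, 4.7]
width: 0.0006
```

Request:
arm_command(
  commands="-10 0 0 0 0 0 0; -30 0 0 0 0 0 0; -40 0 0 0 0 0 0; -40 0 -20 0 0 0 0; -20 0 -50 0 0 0 0; 0 0 -50 0 0 0 0; 0 0 0 0 0 0 0",
)

```text
time: 22.1
tool_pos: [0.4538, 0.2496, 0.1522]
ee_rot: [3.138, 0.009, 0.092]
wrist_force: [-0.3, -0.6, 0.6]
width: 0.0005
```

```bash
python3 -c "
from h import *
p=snapshot('scene');a=p['img'][100:340,150:550]
cv2.imwrite('pics/s6.png',cv2.resize(a,None,fx=2,fy=2,interpolation=cv2.INTER_CUBIC))
for q,z in dict(drawer_knob=.033,charger_1_mid=.011,rocker_1_end=.028).items():
  for r in models.tip_of(q,p)[:4]:
    uv=np.array(r['centre'])*[640,400];print(q,round(r['conf'],2),uv,atz(p,uv,z).round(4))
o=robot.get_obs();print(o['wrist_force'],o['tool_pos'])"
```

```text
charger_1_mid 0.88 [208.32 195.2 ] [ 0.4894 -0.3135  0.011 ]
charger_1_mid 0.86 [216.896 160.4  ] [ 0.3033 -0.3555  0.011 ]
rocker_1_end 0.52 [205.568 154.6  ] [ 0.3026 -0.3898  0.028 ]
rocker_1_end 0.39 [207.68 177.  ] [ 0.4259 -0.3366  0.028 ]
[ 0.90030522  0.14007811 -0.34358162] [0.45037455 0.24818637 0.14498949]
```

View pics/s6.png

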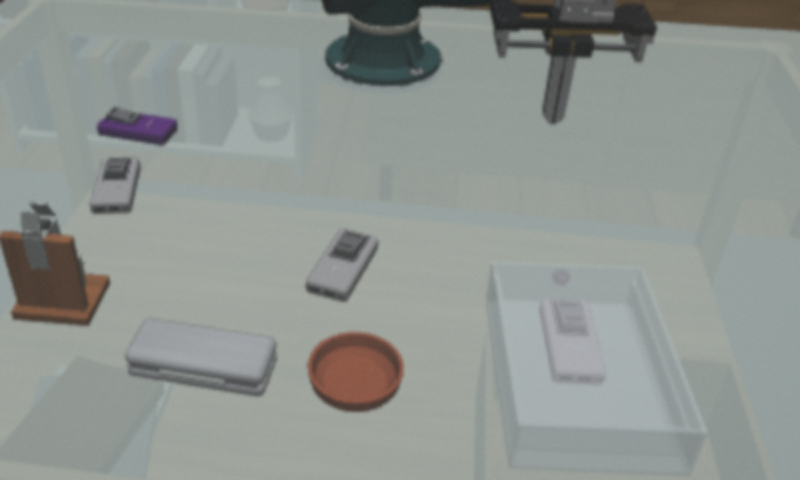

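```bash
python3 -c "
from bench import robot
print(robot.close_job())"
```

```text
the job is handed in; nothing more can be done
None
```

I switched off all three chargers, laid the one with the worn rocker in the drawer, pushed the drawer shut, and handed the job in after about 22 s. No verdict was reported.

**Rockers:** The middle of the three silver chargers gave way at about 2 N, so it is the worn one. The other two were firm: one held at nearly 6 N and the other at about 8 N before going over. Each press went down to the hard stop, with the fingertip at about 29.5 mm.

**Placing and shutting:** I gripped the worn charger at 53.8 mm, which fits its 54 mm width. It lay flat near the middle of the open part of the drawer when let go. I pushed the drawer by its knob until it stalled at 7–11 N, close to where I expected it to be shut.

**Last picture:** The drawer is shut with the charger flat inside. The two firm chargers, the purple look-alike, the dish, the glasses case and the clip stand all look undisturbed. The gripper is clear of everything and the wrist force is below 1 N.

**Less certain:**
- The networks did not find the knob or the charger inside the shut box, so those two checks rest on the picture and the stall force.
- The clicked-over state was judged from press depth, force and pictures; the rocker angle itself was not measured.

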